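# Refit the loose jaw of a circuit-board holder

### The job

Put the loose jaw back on the circuit-board holder: set it on the holder's bare landing, slide its dovetailed tongue, narrow end first, flat along the tapered way towards the fixed jaw, and push it on firmly (about 15 N) until it wedges tight and stays wedged when you let go. Do not ram it or push harder than about 20 N, and leave the other things on the bench where they are.

Things in the scene. Friction and masses are not known exactly. Their poses are not given: they have to be found in the camera images.
- bed: Fixed board-holder bed 240 (x) x 120 x 12 mm. Origin: centre of underside; +x runs from the bare landing (x -120 to 0) along the way (x 0 to 90) to a fixed jaw (x 97-118, top 57 high). Way walls: tops 29 high, out to y +-59, undercut 25 deg, closing in 4 deg a side; floor half width about 23.3 mm at the mouth, 22 at x=18, but the +y wall, a dark strip on screws, is set up to 1.5 mm in or out.
- jaw: Loose oiled steel jaw, 0.22-0.4 kg. Origin: under the middle of its tongue; +x: narrow end. Tongue 70 long, 16 high, half width at the bottom 22 mm at mid-length, narrowing 4 deg a side, flanks leaning in 25 deg. Behind it a block 32 (x, centre x=-50) x 24 (y) x 50 mm high: grasp it across y. It wedges at 7 to 30 mm past the bed's centre, 20 N building up within 1 mm of its travel, and holds by friction.
- pot: Brass tip-cleaner pot, 62 mm across, 45 mm high, standing on the bench; origin at the centre of its underside. Leave alone.
- spool: Solder spool standing on its flange, 54 mm across, 32 mm high; origin at the centre of its underside. Leave alone.
- driver: Yellow-handled screwdriver 170 mm long lying on the bench beyond the work. Leave alone.
There are look-alikes about, which are no part of the job. Of the things that look like the jaw, take the one that is nearest to the robot's base at the start.

How it is judged:
By the outcome, as a careful person would: the job done as asked, in the order asked, and still so for the second after the job is handed in, with the robot touching nothing.
It also fails if it takes over 72 s, if anything falls off the work surface, if the arm or the gripper's body presses on something with over 40 N, if the wrist force passes 120 N, or if a joint passes its speed limit or range.

### The arm

A 6-joint arm with a two-finger parallel gripper is mounted at the origin on the work surface. World frame = base frame: x ahead of the robot, y to its left, z up, the work surface at z = 0. Lengths are in m, angles in rad, forces in N, time in s.
With the tool pointing down it reaches from about 0.35 to 0.975 m from the base axis. Payload 17.4 kg.
Tool frame: the origin (TCP) lies at the very end of the fingers, on their centre line; the grasp point (between the pads) lies 19 mm behind it; z points along the fingers, x is the direction in which the jaws open and shut, and the axes are right-handed (so a half turn about z gives the same grasp; the last joint's range is limited). The gripper opens to 85 mm and grips with 20 to 120 N. Pads are 22 mm wide; open, the fingers measure 114 mm over their backs; the gripper's body (76 mm by 85 mm) begins 54 mm behind the grasp point. The pads swing forward as they close: fully open they stand 13 mm farther back than shut.
Start: joints at [-1.16, 0.116, 1.442, -0, 1.584, -0.038], TCP at [0.293, -0.608, 0.231] pointing down, gripper open.
Joint ranges: [-2.83, 2.83], [-0.83, 2.19], [0.07, 2.5], [-1.14, 4.28], [0.01, 3], [-2.97, 2.97]. Speed limits (rad/s): [1.89, 1.89, 2.22, 3.14, 3.14, 3.14].

### API

Orientations are given as a unit quaternion [x, y, z, w].
In Python, from rig import r gives the robot as it stands. The module is installed in compiled form; this text tells all that it offers.
- The arm moves only by the shell command python3 -m creep 'ROWS' [OPENING] [FORCE]. ROWS is JSON, a list that holds one entry, the list of rows, each a list of 4 numbers: the shift along the world's x, y, z in cm, then the turn about the world's z in degrees. A call has 1 to 20 rows; each row is the pose to reach, as a shift and turn from the pose commanded when the call began; what a row does not reach only later rows make up. A row lasts 1/10 s, in which the tool goes at most 50 mm and 8.59 degrees, less where a joint would pass 70% of its speed; a pose out of reach is approached as far as the arm can. A call with a gripper value outside its range is refused whole. OPENING is the opening in per cent of the stroke, from 0 (shut) to 100 (fully open), set as the call begins (- or left out, the last holds). The fingers move at their own pace and stop on an object; FORCE is the grip in N (left out, the last holds). Time passes only in rows, so rows that repeat a pose let the fingers close. It gives the time, the measured TCP pose, the force and the opening at its end, in the units of the state.
- r.read_state(): the state, without advancing time (a new reading comes with each control period).
- r.camera(name): name is "scene" or "top" or "wrist"; returns the picture (420x560x3 uint8, red, green, blue); there is no depth.
- r.camera_info(name): a dict with "fx", "fy", "cx", "cy" (pixels), "dist" ([k1, k2, p1, p2, k3] as OpenCV has them; the pictures are not rectified), "rvec" (rotation vector, rad) and "tvec" (3), from world to camera coordinates, as OpenCV has them. Camera axes: x right, y down, z forward; pixel columns grow to the right and rows downward; lengths in m; the calibration is good to about 2 mm. A picture is of the moment at which its call begins: read the wrist's pose just before it. camera_info takes no time and is no camera call; for the wrist camera it gives the pose at the moment of the call.
- r.hand_in(): hands the job in, once; it reports no verdict.
The state is a dict: "time": time; "qpos": joint angles; "qd": joint speeds; "effort": joint torques, N m; "tcp_pos": TCP position; "ee_rot": TCP orientation; "ft_force": force on the tool from outside, world axes, zero at the start; "wrist_torque": the same for the moment, N m; "grip_width": finger opening in m.
Only numpy, scipy, OpenCV 4.12 (cv2) and the standard library are available. Lean on these libraries where they do the work, as an engineer would, in place of code of your own. Each camera call takes 0.05 s, during which the arm holds its last target.

## Working session

There is one attempt and no reset: what is moved stays moved. The work goes in short steps, Python scripts to look and compute and a shell command to move; the robot and the scene stay as the last step left them, time stands still between calls to the robot, and variables do not carry over. Pictures are saved under pics/ and viewed, and the job is handed in when it is done.

```bash
mkdir -p pics; ls
python3 - <<'E'
from rig import r
import cv2
s=r.read_state(); print(s)
for n in ("scene","top","wrist"):
    im=r.camera(n); cv2.imwrite(f"pics/a_{n}.png",im[:,:,::-1]); print(n,r.camera_info(n))
E
```

```text
pics
{'time': 0.0, 'qpos': array([-1.15980568e+00,  1.16473980e-01,  1.44227837e+00, -2.19525047e-06,
        1.58400258e+00, -3.77959265e-02]), 'qd': array([-2.67554629e-04,  4.27997127e-04, -1.18898401e-04, -5.97079004e-04,
        6.89340509e-05, -6.88223906e-04]), 'effort': array([ 3.67555158e-04, -7.31973124e+01, -6.32472396e+01, -1.52906146e-04,
        6.21313506e-03, -1.51704825e-05]), 'tcp_pos': array([ 0.29277898, -0.60797959,  0.23056214]), 'ee_rot': array([ 8.46720757e-01, -5.32037238e-01, -4.80644788e-04, -3.26652603e-04]), 'ft_force': array([-1.2465    , -0.85783287, -0.52827614]), 'wrist_torque': array([ 0.04615088, -0.01686187, -0.02278062]), 'grip_width': 0.08555284388362498}
scene {'fx': 523.5799386465268, 'fy': 523.5799386465268, 'cx': 286.0408241343202, 'cy': 208.81371050411826, 'dist': array([-0.09516862,  0.        ,  0.        ,  0.        ,  0.        ]), 'rvec': array([ 2.0941051 ,  1.71103536, -0.43447405]), 'tvec': array([-0.0907374 , -0.54483343,  1.16634265])}
top {'fx': 384.08047174391294, 'fy': 384.08047174391294, 'cx': 288.64772432294603, 'cy': 211.54439971474278, 'dist': array([-0.07660649,  0.        ,  0.        ,  0.        ,  0.        ]), 'rvec': array([ 2.13653254, -2.12299299,  0.20406025]), 'tvec': array([-0.05175713,  0.63134337,  0.59435944])}
wrist {'fx': 376.8053867879288, 'fy': 376.8053867879288, 'cx': 278.09166949678723, 'cy': 206.93194703041812, 'dist': array([-0.08779443,  0.        ,  0.        ,  0.        ,  0.        ]), 'rvec': array([-2.41669905,  1.5172212 ,  0.25061387]), 'tvec': array([-0.67437951, -0.0419011 ,  0.37934741])}
```

View pics/a_scene.png

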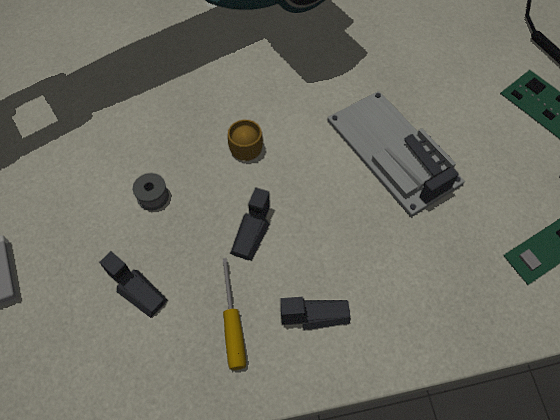

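View pics/a_top.png

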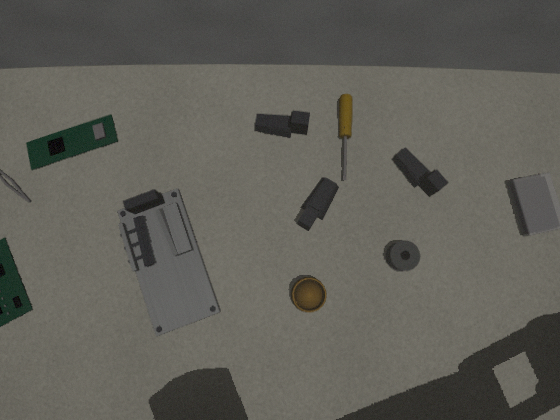

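View pics/a_wrist.png

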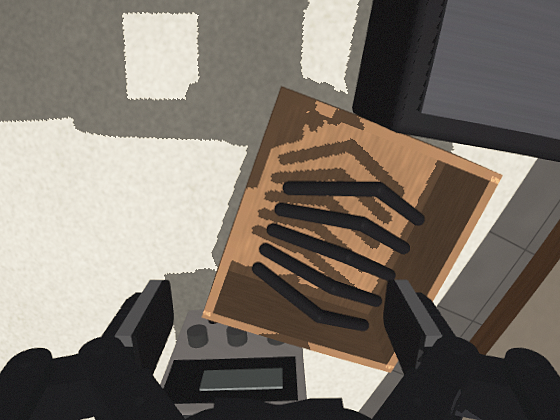

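Candidates in the top picture: A (287,123), B (317,203) and C (420,172). Next I turn these into positions.

```bash
cat > h.py <<'E'
import numpy as np, cv2
from rig import r
def cam(n):
    i=r.camera_info(n); K=np.array([[i['fx'],0,i['cx']],[0,i['fy'],i['cy']],[0,0,1]]); return K,i['dist'],i['rvec'],i['tvec']
def ray(n,uv,c=None):
    K,d,rv,tv=c or cam(n); R=cv2.Rodrigues(rv)[0]
    p=cv2.undistortPoints(np.array(uv,float).reshape(-1,1,2),K,d).reshape(-1,2)
    D=np.c_[p,np.ones(len(p))]@R; return -R.T@tv,D
def plane(n,uv,z,c=None):
    C,D=ray(n,uv,c); return C+D*((z-C[2])/D[:,2])[:,None]
def proj(n,P,c=None):
    K,d,rv,tv=c or cam(n); return cv2.projectPoints(np.array(P,float).reshape(-1,3),rv,tv,K,d)[0].reshape(-1,2)
def tri(n1,uv1,n2,uv2,c1=None,c2=None):
    o=[]
    for a,b in zip(uv1,uv2):
        C1,D1=ray(n1,[a],c1);C2,D2=ray(n2,[b],c2);d1,d2=D1[0],D2[0]
        t=np.linalg.lstsq(np.c_[d1,-d2],C2-C1,rcond=None)[0]
        p,q=C1+t[0]*d1,C2+t[1]*d2; o.append(np.r_[(p+q)/2,np.linalg.norm(p-q)])
    return np.array(o)
E
python3 - <<'E'
from h import *
np.set_printoptions(precision=4,suppress=True)
print(proj("top",[[0,0,0],[.5,0,0]]),proj("scene",[[0,0,0],[.5,0,0]]))
uv=[(287,123),(317,203),(420,172),(310,294),(403,256),(168,262)]
p=plane("top",uv,0.02);print(p,np.hypot(p[:,0],p[:,1])); print(proj("scene",p))
a=cv2.imread("pics/a_top.png")
cv2.imwrite("pics/c1.png",cv2.resize(a[90:290,240:460],None,fx=3.6,fy=3,interpolation=2)[:, :792])
cv2.imwrite("pics/c2.png",cv2.resize(a[180:340,110:230],None,fx=3.7,fy=3.7,interpolation=2))
b=cv2.imread("pics/a_scene.png")
cv2.imwrite("pics/c3.png",cv2.resize(b[180:330,80:360],None,fx=2.8,fy=2.8,interpolation=2))
cv2.imwrite("pics/c4.png",cv2.resize(b[85:220,320:470],None,fx=4,fy=4,interpolation=2))
E
```

```text
[[258.1122 584.0228]
 [261.274  289.5576]] [[246.1775 -30.5461]
 [291.9298 142.6546]]
[[ 0.8085 -0.044   0.02  ]
 [ 0.6547 -0.0992  0.02  ]
 [ 0.7152 -0.2918  0.02  ]
 [ 0.4932 -0.086   0.02  ]
 [ 0.5597 -0.2521  0.02  ]
 [ 0.5465  0.1646  0.02  ]] [0.8097 0.6622 0.7724 0.5007 0.6138 0.5707]
[[306.7121 308.0058]
 [251.0525 222.8011]
 [131.3224 280.0436]
 [242.779  140.455 ]
 [149.5921 188.6314]
 [390.2666 142.3868]]
```

View pics/c1.png

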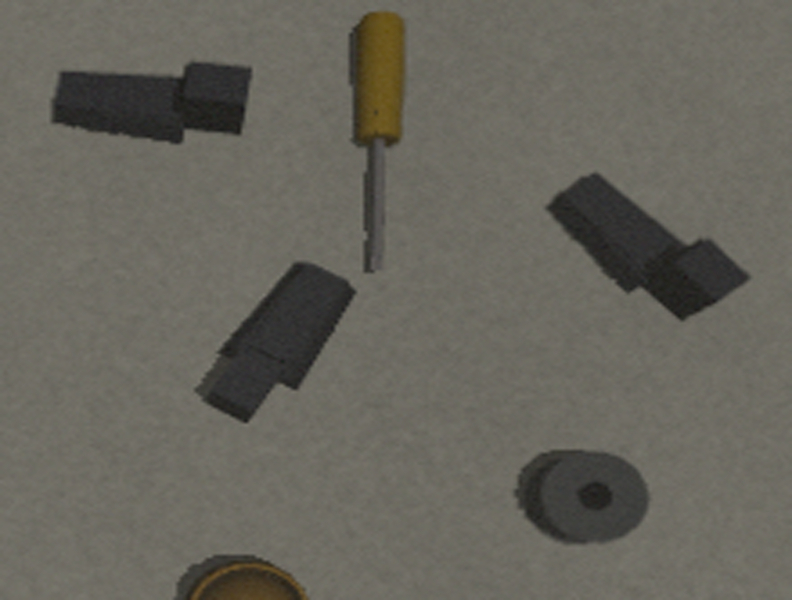

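View pics/c2.png

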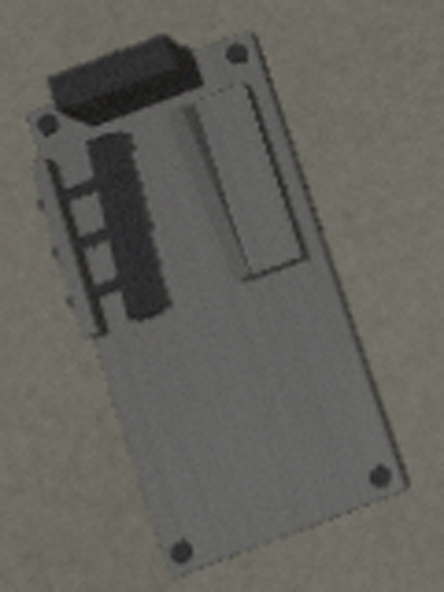

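View pics/c3.png

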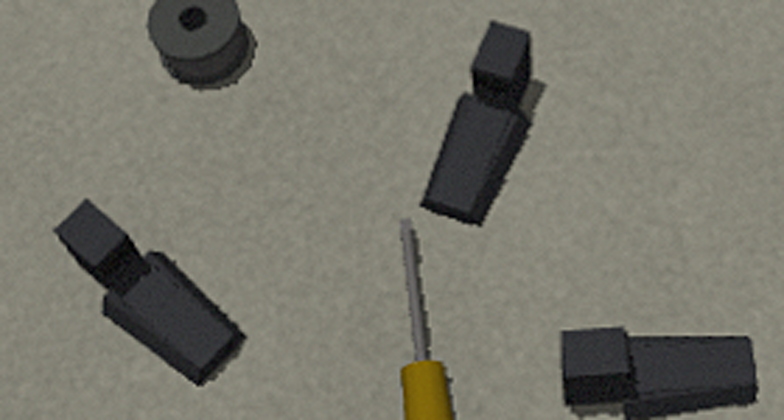

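View pics/c4.png

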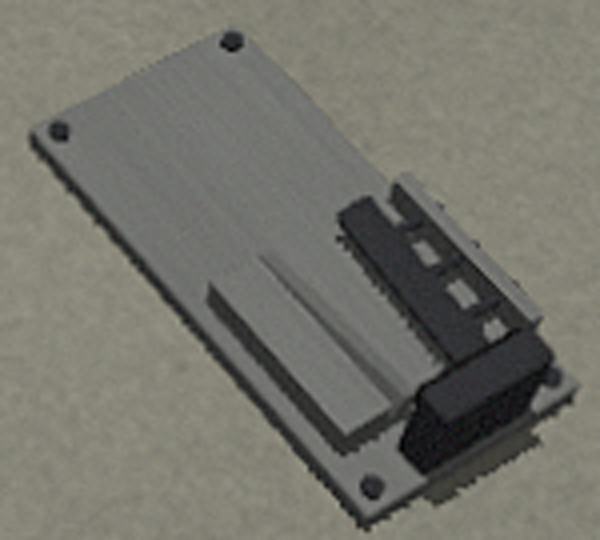

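Run:
```python
from h import *
np.set_printoptions(precision=4,suppress=True)
for n in ("top","scene","wrist"): print(n,ray(n,[(280,210)]))
print(plane("wrist",[(280,20),(160,60),(480,100),(20,300),(540,400)],0))
a=cv2.imread("pics/a_top.png");b=cv2.imread("pics/a_scene.png")
cv2.imwrite("pics/d1.png",cv2.resize(a[170:240,285:350],None,fx=8,fy=8,interpolation=2))
cv2.imwrite("pics/d2.png",cv2.resize(b[180:265,220:290],None,fx=7,fy=7,interpolation=2))
# bed corners
o=np.array([[178,575],[408,487],[255,35],[28,110]])/3.7+[110,180]
P=plane("top",o,.012);print(P);print([np.linalg.norm(P[i]-P[(i+1)%4]) for i in range(4)])
sc=np.array([[181,551],[380,476],[236,53],[47,125]])/3.7+[110,180]
Q=plane("top",sc,.012);print(Q,Q.mean(0))
sb=np.array([[59,131],[232,41],[0,0],[373,487]])/4+[320,85]
print(plane("scene",sb,.012))
```

```text
top (array([ 0.5133, -0.0425,  0.6995]), array([[ 0.1852,  0.0145, -0.9829]]))
scene (array([ 1.0413, -0.1317,  0.7509]), array([[-0.4781,  0.0977, -0.873 ]]))
wrist (array([ 0.3673, -0.5715,  0.3727]), array([[-0.2945, -0.1478, -0.9442]]))
[[ 0.4161 -0.55    0.    ]
 [ 0.3365 -0.463   0.    ]
 [ 0.4396 -0.7572  0.    ]
 [ 0.0106 -0.3973  0.    ]
 [ 0.1558 -1.0792  0.    ]]
[[0.4192 0.178  0.012 ]
 [0.4615 0.0703 0.012 ]
 [0.6802 0.1548 0.012 ]
 [0.6413 0.2672 0.012 ]]
[np.float64(0.11567096033643116), np.float64(0.2343736956073148), np.float64(0.11895790603030952), np.float64(0.23933164559277828)]
[[0.4302 0.1771 0.012 ]
 [0.4665 0.0838 0.012 ]
 [0.6709 0.1638 0.012 ]
 [0.6338 0.2568 0.012 ]] [0.5503 0.1704 0.012 ]
[[0.469  0.0853 0.012 ]
 [0.4321 0.1783 0.012 ]
 [0.3872 0.0777 0.012 ]
 [0.6734 0.166  0.012 ]]
```

View pics/d1.png

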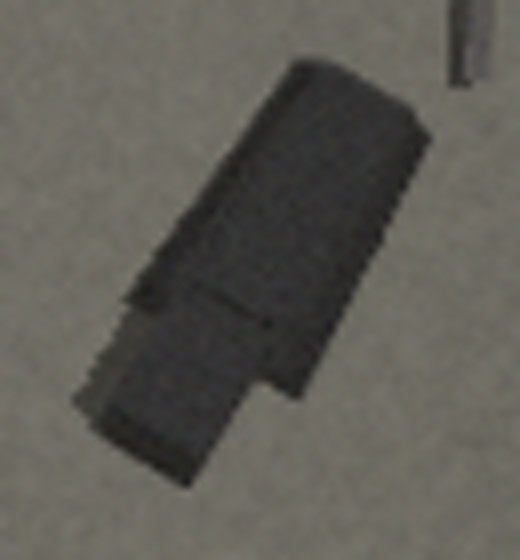

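View pics/d2.png

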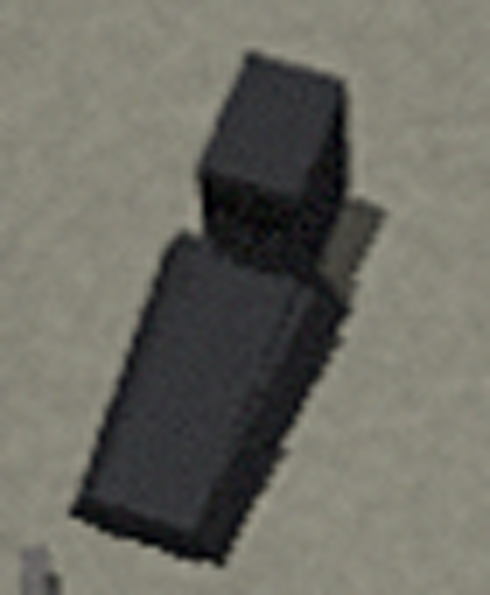

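B, top (317,203) / scene (251,223), is the jaw meant: at 0.66 m it is nearer the base than C (0.77 m) and A (0.81 m). The enlarged crop shows its block and tapered tongue clearly, with the narrow end pointing away from the robot.

Run:
```python
from h import *
np.set_printoptions(precision=4,suppress=True)
bs=np.array([[248,52],[345,80],[298,200],[203,174]])/7+[220,180]
P=plane("scene",bs,.05);print(P,P.mean(0));print([np.linalg.norm(P[i]-P[(i+1)%4]) for i in range(4)])
d=(P[2]+P[3]-P[0]-P[1])[:2];print("yaw",np.degrees(np.arctan2(d[1],d[0])))
# same in top: front corners
t=np.array([[105,413],[182,463],[268,325],[195,288]])/8+[285,170]
Q=plane("top",t,.05);print(Q,Q.mean(0));print([np.linalg.norm(Q[i]-Q[(i+1)%4]) for i in range(4)])
d=(Q[2]+Q[3]-Q[0]-Q[1])[:2];print("yaw",np.degrees(np.arctan2(d[1],d[0])))
# tongue top narrow end z=.016
n=np.array([[82,497],[195,532]])/7+[220,180];N=plane("scene",n,.016);print(N,np.linalg.norm(N[0]-N[1]))
from scipy.spatial.transform import Rotation as R
M=R.from_quat(r.read_state()['ee_rot']).as_matrix();print(M)
```

```text
[[ 0.61   -0.0831  0.05  ]
 [ 0.6215 -0.0632  0.05  ]
 [ 0.6497 -0.079   0.05  ]
 [ 0.6392 -0.0983  0.05  ]] [ 0.6301 -0.0809  0.05  ]
[np.float64(0.023040039219795215), np.float64(0.03236524504860593), np.float64(0.022021977051834542), np.float64(0.03286371762397568)]
yaw -28.449163650214086
[[ 0.6157 -0.0641  0.05  ]
 [ 0.605  -0.0806  0.05  ]
 [ 0.6351 -0.0992  0.05  ]
 [ 0.6431 -0.0835  0.05  ]] [ 0.6247 -0.0819  0.05  ]
[np.float64(0.01962085748946256), np.float64(0.03540095524396703), np.float64(0.017620769488414467), np.float64(0.033579012539708346)]
yaw -33.468805016716075
[[ 0.6952 -0.1367  0.016 ]
 [ 0.7084 -0.1137  0.016 ]] 0.02648731612877763
[[ 0.4338 -0.901  -0.0003]
 [-0.901  -0.4338  0.0008]
 [-0.0009 -0.0001 -1.    ]]
```

```bash
python3 -m creep '[[[33.6,52.7,-3,-56],[33.6,52.7,-3,-56],[33.6,52.7,-3,-56],[33.6,52.7,-3,-56],[33.6,52.7,-3,-56],[33.6,52.7,-3,-56],[33.6,52.7,-3,-56],[33.6,52.7,-3,-56],[33.6,52.7,-3,-56],[33.6,52.7,-3,-56],[33.6,52.7,-3,-56],[33.6,52.7,-3,-56],[33.6,52.7,-3,-56],[33.6,52.7,-3,-56],[33.6,52.7,-3,-56],[33.6,52.7,-3,-56]]]' 100 40
python3 - <<'E'
from h import *
import pickle
s=r.read_state();c=cam("wrist");im=r.camera("wrist");cv2.imwrite("pics/w1.png",im[:,:,::-1]);pickle.dump(c,open("w1.pkl","wb"));print(s['tcp_pos'],s['time'],s['ft_force'])
E
```

```text
time: 1.75
tcp_pos: [0.6285, -0.0819, 0.2013]
ee_rot: [-0.498, 0.867, -0.0, -0.0]
ft_force: [-0.4, -0.1, -0.5]
grip_width: 0.0854
[ 0.62848684 -0.08190489  0.2012732 ] 1.75 [-0.36532624 -0.09970514 -0.4648917 ]
```

View pics/w1.png

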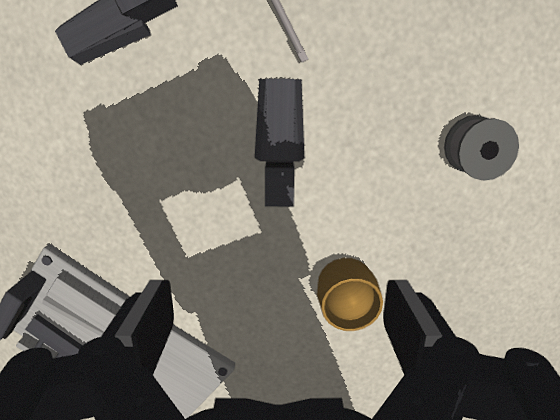

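Run:
```python
from h import *
import pickle
a=cv2.imread("pics/w1.png")
a=cv2.convertScaleAbs(a,alpha=1.8)
cv2.imwrite("pics/w1c.png",cv2.resize(a[65:220,240:320],None,fx=3.8,fy=3.8,interpolation=2))
cv2.imwrite("pics/w1d.png",cv2.resize(a[230:415,0:245],None,fx=3.2,fy=3.2,interpolation=2))
```

```text
(no output)
```

View pics/w1c.png

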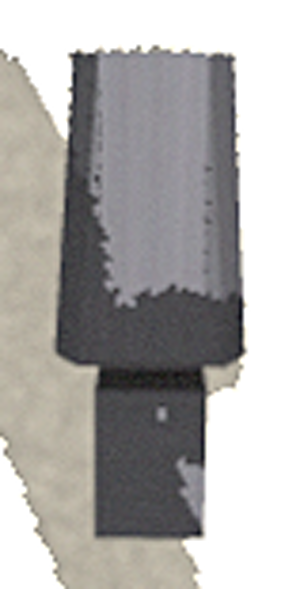

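View pics/w1d.png

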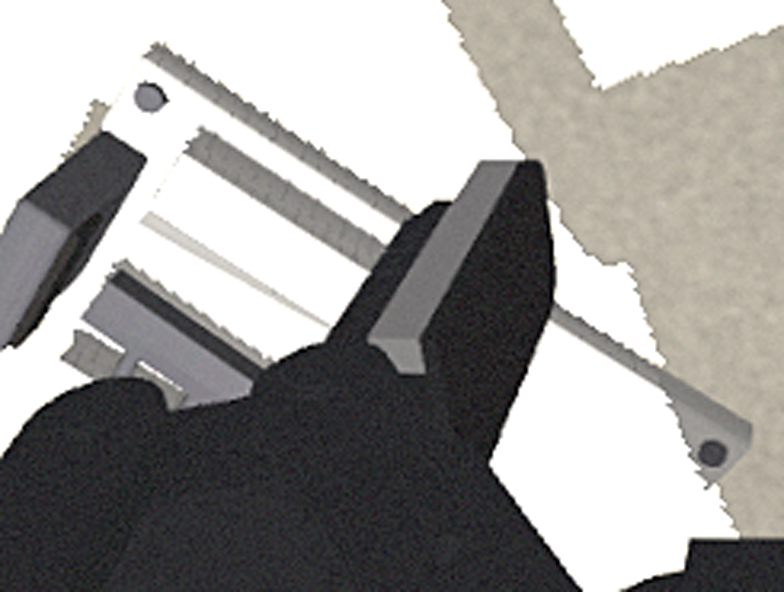

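The wrist picture shows the block top at about (265–294, 167–206), with the tongue ahead of it up to row 79.

Run:
```python
from h import *
import pickle
np.set_printoptions(precision=4,suppress=True)
c=pickle.load(open("w1.pkl","rb"))
t=np.array([[97,388],[205,388],[204,537],[95,537]])/3.8+[240,65]
Q=plane("w",t,.05,c);print(Q,Q.mean(0));print([np.linalg.norm(Q[i]-Q[(i+1)%4]) for i in range(4)])
d=(Q[0]+Q[1]-Q[2]-Q[3])[:2];print("yaw",np.degrees(np.arctan2(d[1],d[0])))
n=np.array([[75,54],[233,55],[245,353],[57,353]])/3.8+[240,65];N=plane("w",n,0,c);print(N);m=N[:2].mean(0);w=N[2:].mean(0)
print(np.linalg.norm(N[0]-N[1]),np.linalg.norm(N[2]-N[3]),np.linalg.norm(m-w))
for d in (m-Q.mean(0),m-w): print("yaw",np.degrees(np.arctan2(d[1],d[0])),np.linalg.norm(d[:2]))
```

```text
[[ 0.6477 -0.0814  0.05  ]
 [ 0.6363 -0.1009  0.05  ]
 [ 0.6078 -0.0845  0.05  ]
 [ 0.6197 -0.0641  0.05  ]] [ 0.6279 -0.0827  0.05  ]
[np.float64(0.022572190726993707), np.float64(0.03286895030453113), np.float64(0.023562720852157302), np.float64(0.03287431415674584)]
yaw -30.7620944026733
[[ 0.7086 -0.11    0.    ]
 [ 0.6902 -0.1412  0.    ]
 [ 0.6281 -0.1097  0.    ]
 [ 0.6512 -0.0703  0.    ]]
0.036218924808924954 0.04565976734800902 0.06957200717442781
yaw -30.94617969848755 0.08343428777929726
yaw -30.772084052715897 0.06957200717442781
```

```bash
python3 -m creep '[[[0,0,-5,-0.5],[0,0,-10,-0.5],[0,0,-14,-0.5],[0,0,-17,-0.5],[0,0,-18.5,-0.5],[0,0,-19.2,-0.5],[0,0,-19.2,-0.5],[0,0,-19.2,-0.5]]]' 100 40 && python3 -m creep '[[[0,0,0,0],[0,0,0,0],[0,0,0,0],[0,0,0,0],[0,0,0,0],[0,0,0,0],[0,0,0,0],[0,0,0,0],[0,0,0,0],[0,0,0,0]]]' 0 40
python3 - <<'E'
from h import *
cv2.imwrite("pics/w2.png",r.camera("wrist")[:,:,::-1])
E
```

```text
time: 2.6
tcp_pos: [0.6297, -0.0815, 0.0111]
ee_rot: [-0.494, 0.87, -0.001, 0.001]
ft_force: [0.5, -0.1, -0.3]
grip_width: 0.0855
time: 3.6
tcp_pos: [0.629, -0.0812, 0.0096]
ee_rot: [-0.494, 0.869, -0.0, 0.0]
ft_force: [-0.7, -0.1, 5.1]
grip_width: 0.0234
```

View pics/w2.png

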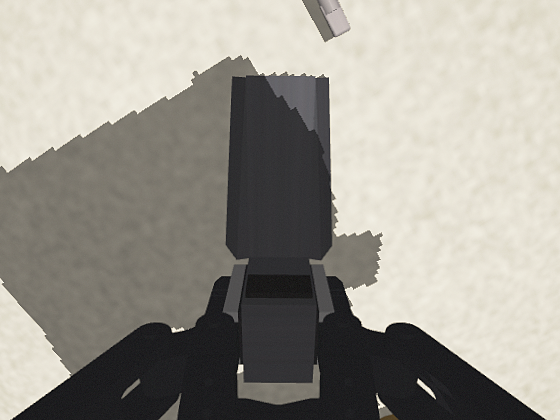

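```bash
python3 -m creep '[[[0,0,0,0],[0,0,0,0],[0,0,0,0],[0,0,1,0],[0,0,3,0],[0,0,6,0],[0,0,8,0],[0,0,8,0],[0,0,8,0]]]' 0 90 && python3 -m creep '[[[-2,3,0,6],[-5,7,0,14],[-8,11,0,22],[-11,15,0,30],[-14,19,0,38],[-16.2,21.9,0,46],[-16.2,21.9,0,52.2],[-16.2,21.9,0,52.2],[-16.2,21.9,0,52.2],[-16.2,21.9,0,52.2]]]'
python3 - <<'E'
from h import *
import pickle
s=r.read_state();c=cam("wrist");im=r.camera("wrist");cv2.imwrite("pics/w3.png",im[:,:,::-1]);pickle.dump(c,open("w3.pkl","wb"));print(s['tcp_pos'],s['time'],s['ft_force'],s['wrist_torque'])
E
```

```text
time: 4.55
tcp_pos: [0.6286, -0.0811, 0.0887]
ee_rot: [-0.494, 0.869, 0.0, -0.0]
ft_force: [0.3, -0.2, -4.0]
grip_width: 0.023
time: 5.55
tcp_pos: [0.467, 0.1372, 0.0886]
ee_rot: [0.825, -0.565, -0.0, 0.0]
ft_force: [-0.2, 0.4, -3.0]
grip_width: 0.0229
[0.46695253 0.13724912 0.08860383] 5.55 [-0.22387596  0.44921531 -2.96869753] [-0.01859827  0.0218266  -0.06223285]
```

View pics/w3.png

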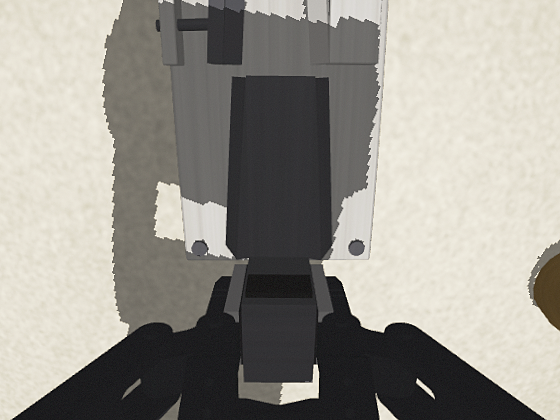

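Run:
```python
from h import *
a=cv2.imread("pics/w3.png")
cv2.imwrite("pics/w3a.png",cv2.resize(a[0:130,150:390],None,fx=3.3,fy=3.3,interpolation=2))
cv2.imwrite("pics/w3b.png",cv2.resize(a[190:270,150:390],None,fx=3.3,fy=3.3,interpolation=2))
```

```text
(no output)
```

View pics/w3a.png

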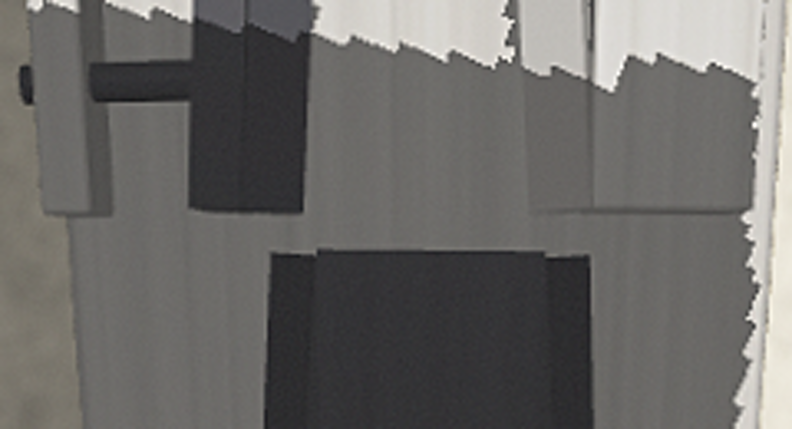

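View pics/w3b.png

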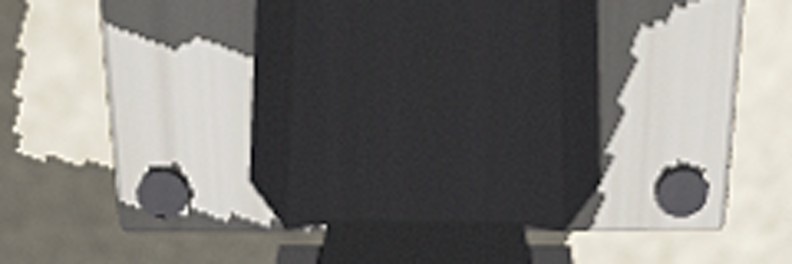

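Run:
```python
from h import *
import pickle
np.set_printoptions(precision=4,suppress=True)
c=pickle.load(open("w3.pkl","rb"))
S=plane("w",np.array([[163,190],[682,190]])/3.3+[150,190],.012,c);print("screws",S,np.linalg.norm(S[0]-S[1]))
d=S[0]-S[1];print("bed yaw",np.degrees(np.arctan2(d[1],d[0]))-90)
th=np.radians(21.4);Rm=np.array([[np.cos(th),np.sin(th)],[-np.sin(th),np.cos(th)]])
C=S.mean(0)[:2]+.11*Rm[0];print("C",C)
f=lambda uv,z,off:(plane("w",np.array(uv,float)/3.3+off,z,c)[:,:2]-C)@Rm.T*1000
print("strip/walltop inner z29",f([[302,212],[309,60],[530,210],[519,60],[592,210]],.029,[150,0]))
print("bed edges z12 lower", f([[120,228],[722,228],[740,30],[106,50]],.012,[150,190]))
print("bed edges z12 upper", f([[83,400],[70,230]],.012,[150,0]))
print("outer wall z29", f([[43,212],[750,210]],.029,[150,0]))
zb=.079
print("tongue tip bottom", f([[272,255],[590,257]],zb,[150,0]))
print("tongue tip top", f([[318,250],[545,250]],zb+.016,[150,0]))
print("tongue wide bottom", f([[251,180],[600,180]],zb,[150,190]))
s=r.read_state()
print("tcp",(s['tcp_pos'][:2]-C)@Rm.T*1000)
from scipy.spatial.transform import Rotation as R
M=R.from_quat(s['ee_rot']).as_matrix();print("tool jaw yaw",np.degrees(np.arctan2(M[1,0],M[0,0]))+90)
```

```text
screws [[0.4309 0.1777 0.012 ]
 [0.4673 0.084  0.012 ]] 0.10054539367872573
bed yaw 21.229407871501536
C [0.5516 0.171 ]
strip/walltop inner z29 [[ -0.3338  18.2284]
 [ 21.5306  16.6169]
 [ -0.1413 -16.7622]
 [ 21.4338 -14.7282]
 [ -0.0947 -26.3002]]
bed edges z12 lower [[-118.065    59.3956]
 [-118.4165  -58.7637]
 [ -77.6461  -58.9601]
 [ -81.2205   58.9253]]
bed edges z12 upper [[-30.3488  58.9015]
 [ -1.9847  58.9508]]
outer wall z29 [[  0.3143  58.3884]
 [  0.1732 -50.7881]]
tongue tip bottom [[ -7.0089  17.3094]
 [ -7.3144 -19.7367]]
tongue tip top [[ -6.6578  10.6605]
 [ -6.7084 -12.9473]]
tongue wide bottom [[-77.1547  22.8818]
 [-77.2954 -23.7534]]
tcp [-91.0053  -0.5614]
tool jaw yaw 21.228755303824798
```

Bed pose: centre (0.5516, 0.171), yaw about 21.3°. The mouth comes out at x=0, and the strip looks about 1.4 mm out. The jaw needs +1.5 mm in bed y and +0.5° of yaw before I set it down.

```bash
python3 -m creep '[[[-0.05,0.14,-2,0.5],[-0.05,0.14,-4,0.5],[-0.05,0.14,-5.5,0.5],[-0.05,0.14,-6.2,0.5],[-0.05,0.14,-6.4,0.5],[-0.05,0.14,-6.4,0.5],[-0.05,0.14,-6.4,0.5]]]'; python3 -m creep '[[[0,0,-0.1,0],[0,0,-0.2,0],[0,0,-0.2,0]]]'; python3 -m creep '[[[0,0,-0.05,0],[0,0,-0.1,0],[0,0,-0.1,0]]]'
```

```text
time: 6.3
tcp_pos: [0.4668, 0.1393, 0.0261]
ee_rot: [0.829, -0.56, 0.0, -0.0]
ft_force: [-0.1, -0.0, -3.1]
grip_width: 0.0227
time: 6.6
tcp_pos: [0.4664, 0.1393, 0.0234]
ee_rot: [0.829, -0.56, 0.0, -0.0]
ft_force: [-0.1, -0.0, -2.5]
grip_width: 0.0232
time: 6.9
tcp_pos: [0.4663, 0.1392, 0.0222]
ee_rot: [0.829, -0.56, -0.0, 0.0]
ft_force: [-0.3, -0.7, -2.4]
grip_width: 0.023
```

```bash
python3 -m creep '[[[0,0,-0.05,0],[0,0,-0.05,0],[0,0,-0.05,0]]]'|grep -E 'pos|force'; python3 -m creep '[[[0,0,-0.05,0],[0,0,-0.05,0],[0,0,-0.05,0]]]'|grep -E 'pos|force';python3 - <<'E'
from h import *
for n in("wrist","scene"): cv2.imwrite(f"pics/e_{n}.png",r.camera(n)[:,:,::-1])
a=cv2.imread("pics/e_scene.png");cv2.imwrite("pics/e_s.png",cv2.resize(a[60:230,300:480],None,fx=3.4,fy=3.4,interpolation=2))
E
```

```text
tcp_pos: [0.4664, 0.1392, 0.0218]
ft_force: [0.6, -0.1, -3.0]
tcp_pos: [0.4666, 0.1393, 0.0217]
ft_force: [-1.7, -0.6, 4.8]
```

View pics/e_wrist.png

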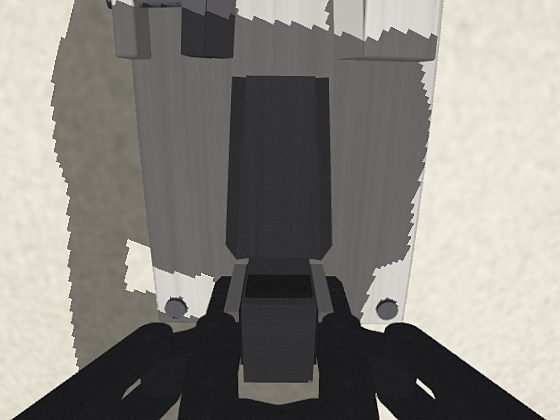

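View pics/e_s.png

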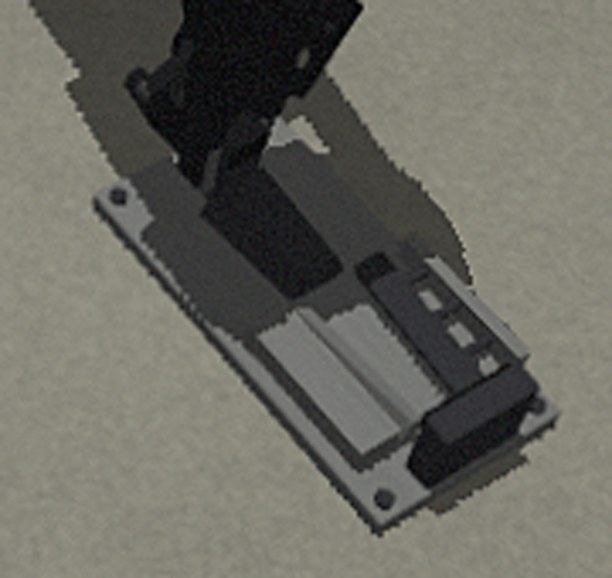

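Run:
```python
from h import *
np.set_printoptions(precision=2,suppress=True)
a=cv2.imread("pics/e_wrist.png")
cv2.imwrite("pics/e_w.png",cv2.resize(a[0:100,170:370],None,fx=4,fy=4,interpolation=2))
cv2.imwrite("pics/e_w2.png",cv2.resize(a[200:330,150:410],None,fx=3,fy=3,interpolation=2))
```

```text
(no output)
```

View pics/e_w.png

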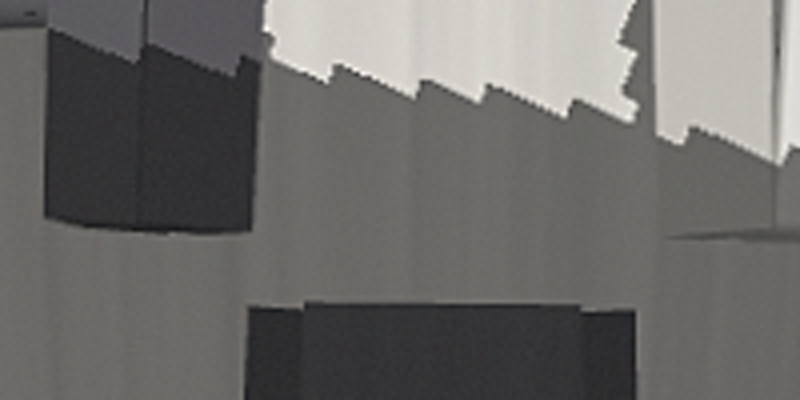

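View pics/e_w2.png

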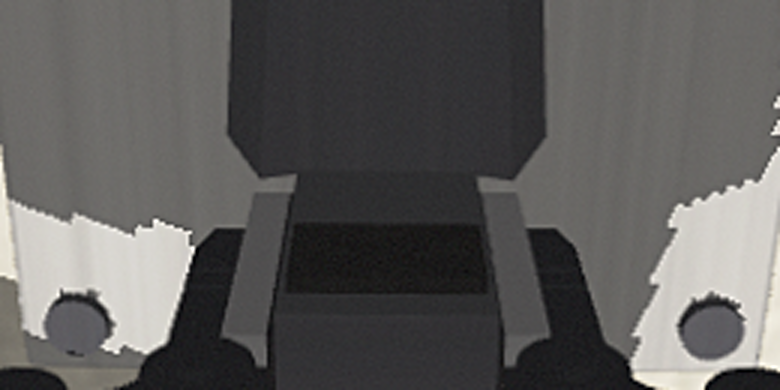

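Run:
```python
from h import *
np.set_printoptions(precision=2,suppress=True)
c=cam("wrist")
S=plane("w",np.array([[78,323],[712,331]])/3+[150,200],.012,c);d=S[0]-S[1];yaw=np.arctan2(d[1],d[0])-np.pi/2;print("yaw",np.degrees(yaw),np.linalg.norm(d))
th=np.radians(21.3);Rm=np.array([[np.cos(th),np.sin(th)],[-np.sin(th),np.cos(th)]])
C=S.mean(0)[:2]+.11*Rm[0];print(C*1000)
f=lambda uv,z,off,k:(plane("w",np.array(uv,float)/k+off,z,c)[:,:2]-C)@Rm.T*1000
print("walls z29",f([[252,230],[260,80],[662,237],[655,60]],.029,[170,0],4))
print("tip bottom z12",f([[248,308],[636,311]],.012,[170,0],4))
print("tip top z28",f([[303,303],[581,306]],.028,[170,0],4))
print("wide bottom z12",f([[228,133],[546,133]],.012,[150,200],3))
print("tcp",(r.read_state()['tcp_pos'][:2]-C)@Rm.T*1000)
```

```text
yaw 21.033858667799926 0.1004934512061315
[551.11 170.57]
walls z29 [[  0.05  18.32]
 [ 11.94  17.46]
 [ -0.08 -16.31]
 [ 13.92 -15.06]]
tip bottom z12 [[ -6.19  20.75]
 [ -6.02 -16.59]]
tip top z28 [[-5.87 14.15]
 [-5.83 -9.75]]
wide bottom z12 [[-76.46  25.19]
 [-75.95 -21.58]]
tcp [-90.1    1.57]
```

```bash
python3 -m creep '[[[0.04,-0.09,0.02,0],[0.13,-0.06,0.02,0],[0.32,0.02,0.02,0],[0.50,0.09,0.02,0],[0.69,0.16,0.02,0],[0.88,0.24,0.02,0],[1.06,0.31,0.02,0],[1.25,0.38,0.02,0],[1.44,0.45,0.02,0],[1.62,0.53,0.02,0],[1.81,0.60,0.02,0],[1.9,0.63,0.02,0],[1.9,0.63,0.02,0]]]';python3 - <<'E'
from h import *
print(r.read_state()['wrist_torque'])
for n in("wrist",): cv2.imwrite(f"pics/f_{n}.png",r.camera(n)[:,:,::-1])
E
```

```text
time: 8.9
tcp_pos: [0.4857, 0.1455, 0.0217]
ee_rot: [0.829, -0.56, 0.0, -0.0]
ft_force: [-0.1, 0.1, 4.5]
grip_width: 0.023
[-0.01511221  0.05315402  0.02201532]
```

View pics/f_wrist.png

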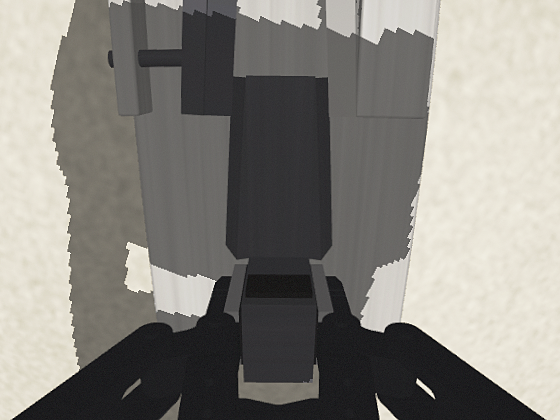

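```bash
python3 - <<'E'
from h import *
np.set_printoptions(precision=2,suppress=True)
a=cv2.imread("pics/f_wrist.png")
cv2.imwrite("pics/f_w.png",cv2.resize(a[40:190,190:370],None,fx=4,fy=4,interpolation=2))
E
python3 -m creep '[[[0.09,0.04,0,0],[0.28,0.11,0,0],[0.47,0.18,0,0],[0.65,0.25,0,0],[0.84,0.33,0,0],[0.93,0.36,0,0],[0.93,0.36,0,0]]]'
```

```text
time: 9.65
tcp_pos: [0.4949, 0.1492, 0.0217]
ee_rot: [0.829, -0.56, 0.0, -0.0]
ft_force: [-1.4, -0.5, 5.0]
grip_width: 0.0232
```

View pics/f_w.png

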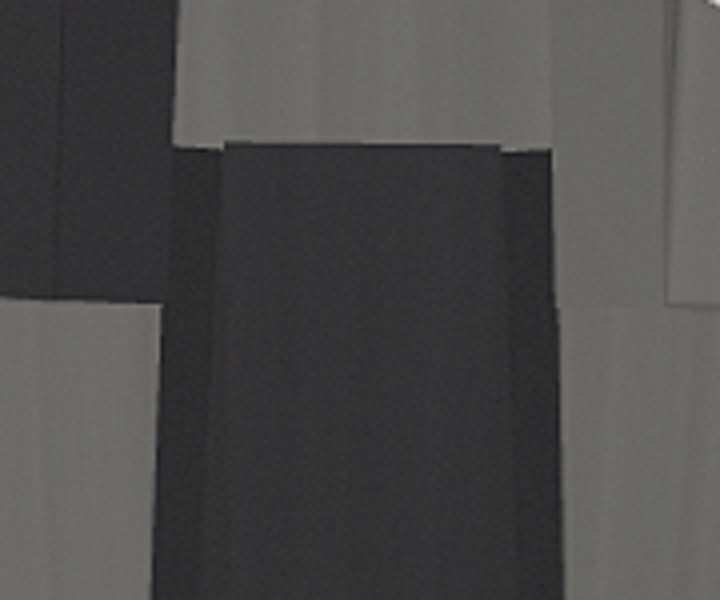

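```bash
python3 -m creep '[[[0.09,0.04,0,0],[0.28,0.11,0,0],[0.47,0.18,0,0],[0.65,0.25,0,0],[0.84,0.33,0,0],[0.93,0.36,0,0],[1.12,0.44,0,0],[1.3,0.51,0,0],[1.4,0.54,0,0],[1.4,0.54,0,0]]]';python3 - <<'E'
from h import *
print(r.read_state()['wrist_torque'])
for n in("wrist",): cv2.imwrite(f"pics/g_{n}.png",r.camera(n)[:,:,::-1])
a=cv2.imread("pics/g_wrist.png")
cv2.imwrite("pics/g_w.png",cv2.resize(a[40:240,190:370],None,fx=3,fy=3,interpolation=2))
E
```

```text
time: 10.65
tcp_pos: [0.5089, 0.1546, 0.0217]
ee_rot: [0.829, -0.56, 0.0, -0.0]
ft_force: [-1.5, -0.9, 5.6]
grip_width: 0.023
[-0.10678258  0.11260006 -0.06877993]
```

View pics/g_w.png

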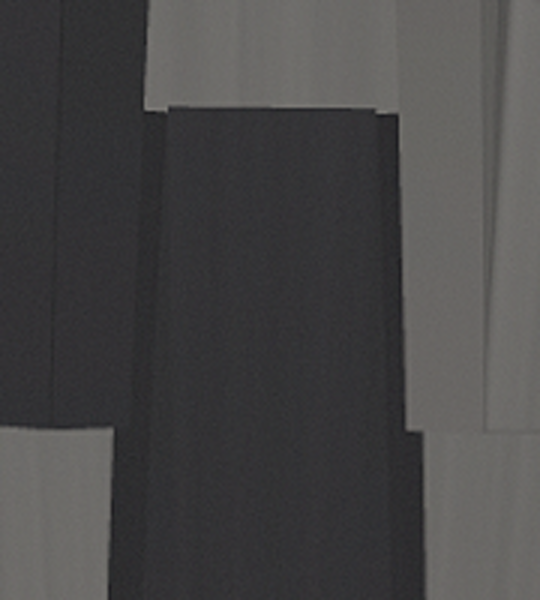

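```bash
python3 -m creep '[[[0.09,0.04,0,0],[0.19,0.07,0,0],[0.28,0.11,0,0],[0.37,0.15,0,0],[0.47,0.18,0,0],[0.56,0.22,0,0],[0.65,0.25,0,0],[0.75,0.29,0,0],[0.84,0.33,0,0],[0.93,0.36,0,0],[0.93,0.36,0,0]]]'; python3 -m creep '[[[0.09,0.04,0,0],[0.19,0.07,0,0],[0.28,0.11,0,0],[0.37,0.15,0,0],[0.47,0.18,0,0],[0.47,0.18,0,0]]]';python3 - <<'E'
from h import *
print(r.read_state()['wrist_torque'])
for n in("wrist",): cv2.imwrite(f"pics/i_{n}.png",r.camera(n)[:,:,::-1])
a=cv2.imread("pics/i_wrist.png")
cv2.imwrite("pics/i_w.png",cv2.resize(a[40:240,190:370],None,fx=3,fy=3,interpolation=2))
E
```

```text
time: 11.8
tcp_pos: [0.5182, 0.1581, 0.0217]
ee_rot: [0.829, -0.56, 0.0, -0.0]
ft_force: [-1.6, -1.2, 5.7]
grip_width: 0.0228
time: 12.4
tcp_pos: [0.5229, 0.16, 0.0217]
ee_rot: [0.829, -0.56, 0.0, -0.0]
ft_force: [-1.5, -1.2, 6.0]
grip_width: 0.0232
[-0.12173707  0.1591685  -0.0344776 ]
```

View pics/i_w.png

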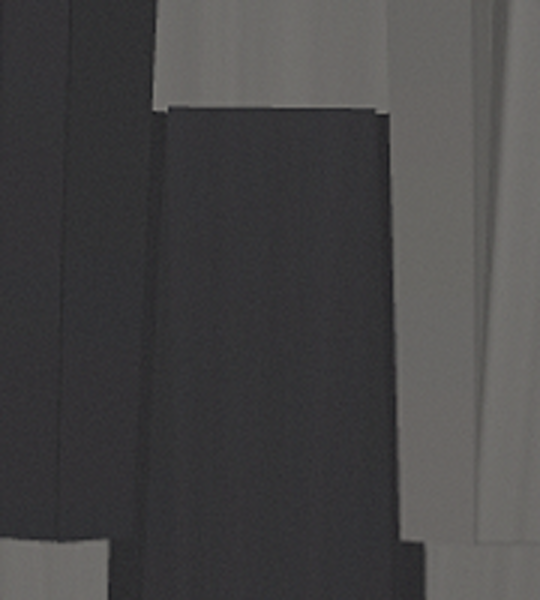

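```bash
for i in 1; do python3 -m creep '[[[0.05,0.02,0,0],[0.09,0.04,0,0],[0.14,0.055,0,0],[0.19,0.07,0,0],[0.19,0.07,0,0]]]'; done; python3 -m creep '[[[0.05,0.02,0,0],[0.09,0.04,0,0],[0.09,0.04,0,0]]]'; python3 -m creep '[[[0.05,0.02,0,0],[0.09,0.04,0,0],[0.09,0.04,0,0]]]'
```

```text
time: 12.95
tcp_pos: [0.5247, 0.1606, 0.0217]
ee_rot: [0.829, -0.56, 0.0, -0.0]
ft_force: [-2.5, -1.4, 6.1]
grip_width: 0.0235
time: 13.25
tcp_pos: [0.5256, 0.161, 0.0217]
ee_rot: [0.829, -0.56, 0.0, 0.0]
ft_force: [-2.6, -1.0, 6.3]
grip_width: 0.0227
time: 13.55
tcp_pos: [0.5265, 0.1614, 0.0217]
ee_rot: [0.829, -0.56, 0.0, -0.0]
ft_force: [-2.5, -1.3, 6.3]
grip_width: 0.0229
```

```bash
python3 -m creep '[[[0.05,0.02,0,0],[0.09,0.04,0,0],[0.09,0.04,0,0]]]'|grep -E 'pos|force'; python3 -m creep '[[[0.05,0.02,0,0],[0.09,0.04,0,0],[0.09,0.04,0,0]]]'|grep -E 'pos|force'; python3 -m creep '[[[0.05,0.02,0,0],[0.09,0.04,0,0],[0.09,0.04,0,0]]]'|grep -E 'pos|force'
python3 - <<'E'
from h import *
print(r.read_state()['wrist_torque'])
for n in("wrist",): cv2.imwrite(f"pics/j_{n}.png",r.camera(n)[:,:,::-1])
a=cv2.imread("pics/j_wrist.png")
cv2.imwrite("pics/j_w.png",cv2.resize(a[60:220,190:370],None,fx=3.7,fy=3.7,interpolation=2))
E
```

```text
tcp_pos: [0.5274, 0.1618, 0.0217]
ft_force: [-1.4, -0.8, 6.4]
tcp_pos: [0.5283, 0.1622, 0.0217]
ft_force: [-1.8, -1.0, 5.7]
tcp_pos: [0.5292, 0.1626, 0.0217]
ft_force: [-2.9, -1.0, 7.2]
[-0.16031091  0.34684494 -0.01540048]
```

View pics/j_w.png

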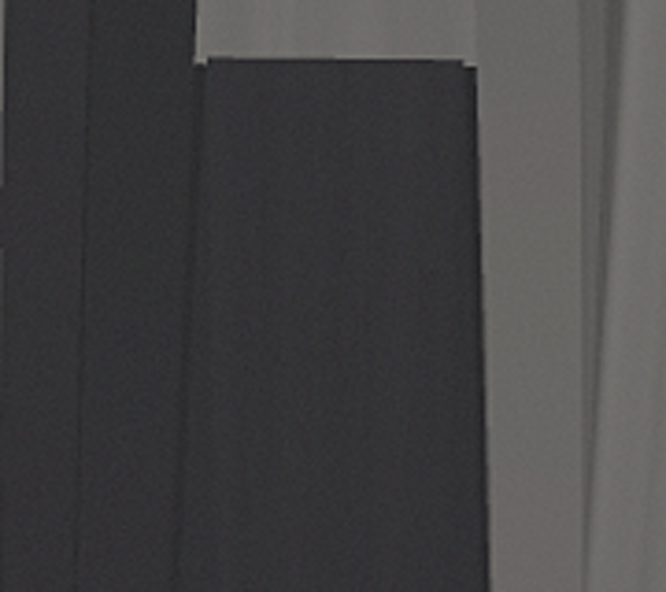

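```bash
python3 -m creep '[[[0.025,0.01,0,0],[0.045,0.02,0,0],[0.045,0.02,0,0]]]'|grep -E 'pos|force'; python3 -m creep '[[[0.025,0.01,0,0],[0.045,0.02,0,0],[0.045,0.02,0,0]]]'|grep -E 'pos|force'
```

```text
tcp_pos: [0.5294, 0.1627, 0.0217]
ft_force: [-5.8, -1.9, 8.7]
tcp_pos: [0.5295, 0.1628, 0.0217]
ft_force: [-9.2, -2.7, 10.3]
```

```bash
python3 -m creep '[[[0.025,0.01,0,0],[0.045,0.02,0,0],[0.045,0.02,0,0]]]'|grep -E 'pos|force'; python3 -c "
from h import *
print(r.read_state()['wrist_torque'])"
```

```text
tcp_pos: [0.5296, 0.1628, 0.0217]
ft_force: [-15.1, -6.9, 13.9]
[-0.80892427  1.85038611 -0.07544345]
```

```bash
python3 -m creep '[[[0,0,0,0],[0,0,0,0],[0,0,0,0],[0,0,0,0]]]'
python3 - <<'E'
from h import *
for n in("wrist",): cv2.imwrite(f"pics/k_{n}.png",r.camera(n)[:,:,::-1])
E
```

```text
time: 15.8
tcp_pos: [0.5296, 0.1628, 0.0217]
ee_rot: [0.829, -0.56, -0.001, 0.001]
ft_force: [-14.0, -5.9, 14.0]
grip_width: 0.023
```

View pics/k_wrist.png

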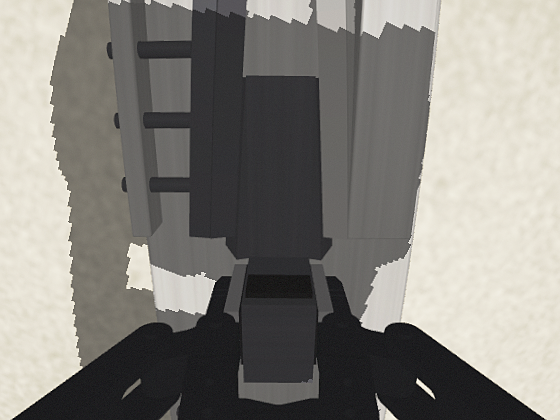

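```bash
python3 -m creep '[[[0.01,0.004,0,0],[0.01,0.004,0,0],[0.01,0.004,0,0],[0.01,0.004,0,0],[0.01,0.004,0,0]]]'|grep -E 'pos|force'; python3 -m creep '[[[-0.02,-0.01,0,0],[-0.04,-0.02,0,0],[-0.06,-0.025,0,0],[-0.06,-0.025,0,0]]]'|grep -E 'pos|force'
```

```text
tcp_pos: [0.5296, 0.1628, 0.0217]
ft_force: [-14.9, -7.2, 15.1]
tcp_pos: [0.5296, 0.1628, 0.0217]
ft_force: [-8.2, -2.7, 9.5]
```

```bash
python3 -m creep '[[[0,0,0,0],[0,0,0,0],[0,0,0,0],[0,0,0,0],[0,0,0,0],[0,0,0,0],[0,0,0,0],[0,0,0,0]]]' 80
python3 - <<'E'
from h import *
for n in("wrist",): cv2.imwrite(f"pics/l_{n}.png",r.camera(n)[:,:,::-1])
E
```

```text
time: 17.55
tcp_pos: [0.5299, 0.163, 0.0215]
ee_rot: [0.829, -0.56, -0.0, 0.0]
ft_force: [-0.5, 0.5, 0.4]
grip_width: 0.0684
```

View pics/l_wrist.png

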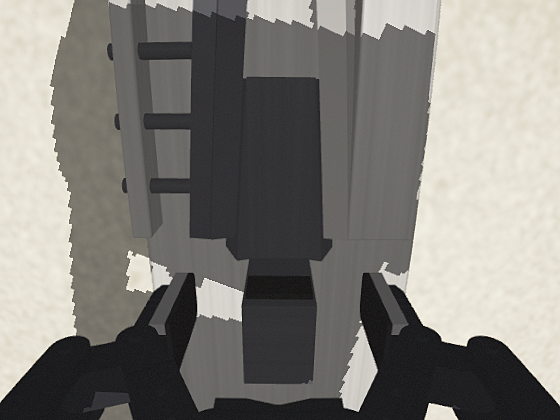

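The jaw stayed put on release. The push read 16.5 N, but part of that was drag from pressing down on the bed. I'll push again from behind the block with shut fingers so the wedge itself gets a full 15 N or so.

```bash
python3 -m creep '[[[0,0,1.5,0],[0,0,4,0],[0,0,7,0],[0,0,8,0],[-2,-0.8,8,0],[-3.7,-1.44,8,0],[-3.7,-1.44,8,0]]]' 80 && python3 -m creep '[[[0,0,0,0],[0,0,0,0],[0,0,0,0],[0,0,0,0],[0,0,0,0],[0,0,0,0],[0,0,0,0],[0,0,0,0],[0,0,0,0],[0,0,0,0]]]' 0 40
python3 - <<'E'
from h import *
for n in("wrist","scene"): cv2.imwrite(f"pics/m_{n}.png",r.camera(n)[:,:,::-1])
a=cv2.imread("pics/m_scene.png");cv2.imwrite("pics/m_s.png",cv2.resize(a[60:230,300:480],None,fx=3.4,fy=3.4,interpolation=2))
E
```

```text
time: 18.3
tcp_pos: [0.4917, 0.1482, 0.102]
ee_rot: [0.829, -0.56, 0.0, -0.0]
ft_force: [1.0, 0.8, -0.2]
grip_width: 0.0682
time: 19.3
tcp_pos: [0.4929, 0.1486, 0.1015]
ee_rot: [0.829, -0.56, 0.0, -0.0]
ft_force: [0.1, 1.2, 0.1]
grip_width: -0.0001
```

View pics/m_wrist.png

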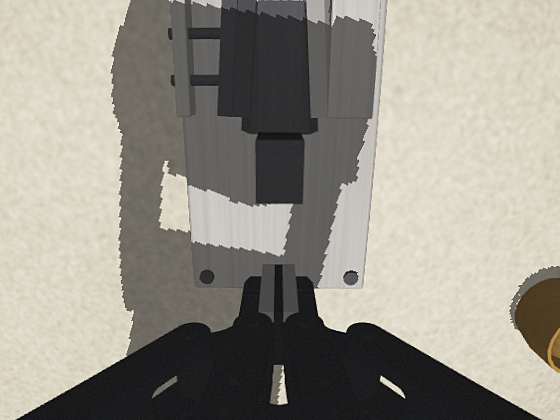

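View pics/m_s.png

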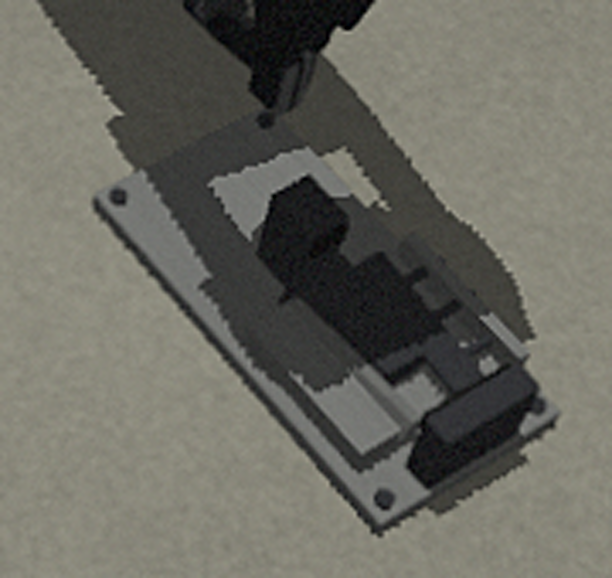

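```bash
python3 -m creep '[[[0,0,-3,0],[0,0,-5,0],[0,0,-6.5,0],[0,0,-7.2,0],[0,0,-7.2,0],[0.2,0.08,-7.2,0],[0.4,0.15,-7.2,0],[0.6,0.23,-7.2,0],[0.8,0.31,-7.2,0],[0.8,0.31,-7.2,0],[0.8,0.31,-7.2,0]]]' 0 80
python3 - <<'E'
from h import *
for n in("wrist",): cv2.imwrite(f"pics/n_{n}.png",r.camera(n)[:,:,::-1])
E
```

```text
time: 20.5
tcp_pos: [0.5009, 0.1517, 0.0295]
ee_rot: [0.829, -0.56, -0.0, 0.0]
ft_force: [-0.4, 0.5, -0.5]
grip_width: -0.0
```

View pics/n_wrist.png

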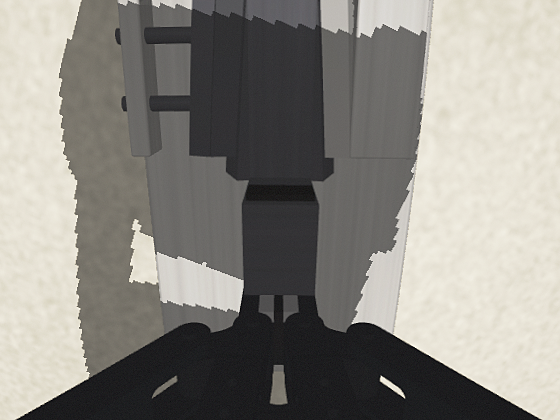

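```bash
python3 -m creep '[[[0.09,0.04,0,0],[0.14,0.055,0,0],[0.14,0.055,0,0]]]'|grep -E 'pos|force'; python3 -m creep '[[[0.05,0.02,0,0],[0.05,0.02,0,0]]]'|grep -E 'pos|force';python3 -m creep '[[[0.05,0.02,0,0],[0.05,0.02,0,0]]]'|grep -E 'pos|force'
```

```text
tcp_pos: [0.5023, 0.1523, 0.0295]
ft_force: [-0.5, 0.2, -0.1]
tcp_pos: [0.5028, 0.1525, 0.0295]
ft_force: [-0.8, -0.6, 0.3]
tcp_pos: [0.5034, 0.1527, 0.0295]
ft_force: [-0.0, 0.2, 0.3]
```

```bash
python3 -m creep '[[[0.05,0.02,0,0],[0.05,0.02,0,0]]]'|grep -E 'pos|force'
```

```text
tcp_pos: [0.5039, 0.1529, 0.0295]
ft_force: [0.6, -0.3, 0.5]
```

```bash
python3 -m creep '[[[0.05,0.02,0,0],[0.05,0.02,0,0]]]'|grep -E 'pos|force'
```

```text
tcp_pos: [0.504, 0.1529, 0.0295]
ft_force: [-6.0, -2.3, 3.8]
```

```bash
python3 -m creep '[[[0.01,0.005,0,0],[0.03,0.012,0,0],[0.03,0.012,0,0]]]'|grep -E 'pos|force'
```

```text
tcp_pos: [0.504, 0.153, 0.0294]
ft_force: [-8.0, -4.0, 4.9]
```

```bash
python3 -m creep '[[[0.01,0.005,0,0],[0.02,0.008,0,0],[0.02,0.008,0,0]]]'|grep -E 'pos|force'
```

```text
tcp_pos: [0.504, 0.1529, 0.0294]
ft_force: [-10.3, -4.0, 6.5]
```

```bash
python3 -m creep '[[[0.015,0.005,0,0],[0.03,0.012,0,0],[0.03,0.012,0,0]]]'|grep -E 'pos|force'
```

```text
tcp_pos: [0.504, 0.1529, 0.0293]
ft_force: [-14.2, -5.6, 8.7]
```

```bash
python3 -m creep '[[[0.01,0.004,0,0],[0.015,0.006,0,0],[0.015,0.006,0,0],[0.015,0.006,0,0],[0.015,0.006,0,0]]]'|grep -E 'pos|force'
```

```text
tcp_pos: [0.504, 0.1529, 0.0293]
ft_force: [-16.2, -7.4, 8.5]
```

The second push reached 17.8 N along the way and the jaw didn't move. Now I back off, retreat and check.

```bash
python3 -m creep '[[[-0.1,-0.04,0,0],[-0.3,-0.12,0,0],[-0.7,-0.27,0,0],[-1.2,-0.47,0,0],[-1.5,-0.58,1,0],[-1.5,-0.58,4,0],[-1.5,-0.58,8,0],[-1.5,-0.58,12,0],[-1.5,-0.58,12,0]]]' && python3 -m creep '[[[-1,-4,2,0],[-2,-9,4,0],[-3,-14,4,0],[-3,-19,4,0],[-3,-24,4,0],[-3,-24,4,0],[-3,-24,4,0],[-3,-24,4,0]]]'
python3 - <<'E'
from h import *
for n in("top","scene"): cv2.imwrite(f"pics/p_{n}.png",r.camera(n)[:,:,::-1])
a=cv2.imread("pics/p_scene.png");cv2.imwrite("pics/p_s.png",cv2.resize(a[60:230,300:480],None,fx=3.4,fy=3.4,interpolation=2))
E
```

```text
time: 23.95
tcp_pos: [0.492, 0.1481, 0.1562]
ee_rot: [0.829, -0.56, 0.003, -0.003]
ft_force: [0.8, -0.5, -0.2]
grip_width: -0.0002
time: 24.75
tcp_pos: [0.4602, -0.0916, 0.1897]
ee_rot: [0.829, -0.56, 0.0, -0.0]
ft_force: [-0.2, -0.1, 0.4]
grip_width: 0.0005
```

View pics/p_s.png

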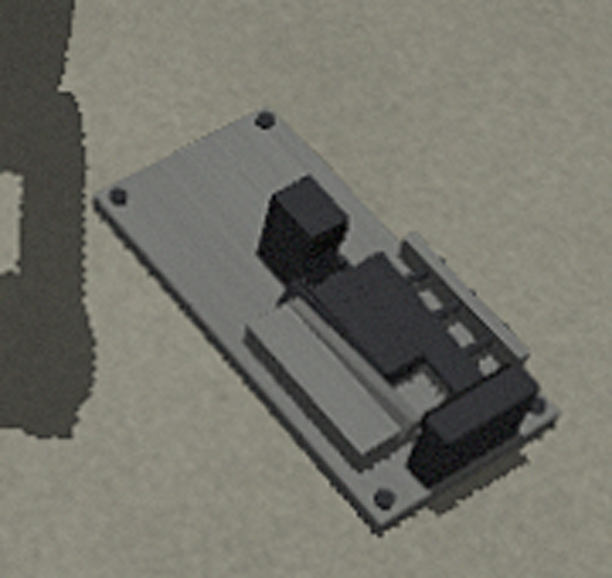

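View pics/p_top.png

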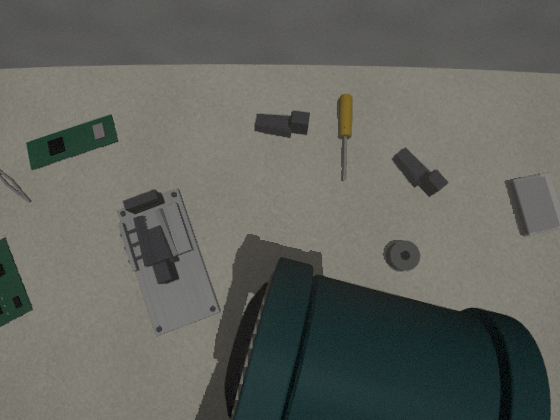

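Run:
```python
from h import *
np.set_printoptions(precision=1,suppress=True)
t=np.array([[310,175],[348,220],[313,242],[272,197]])/3.4+[300,60]
P=plane("scene",t,.062)[:,:2];th=np.radians(21.3);Rm=np.array([[np.cos(th),np.sin(th)],[-np.sin(th),np.cos(th)]])
print(((P-[.5513,.171])@Rm.T*1000).mean(0))
a=cv2.imread("pics/a_scene.png");b=cv2.imread("pics/p_scene.png")
cv2.imwrite("pics/q.png",b)
```

```text
[-20.1  -0.9]
```

View pics/p_scene.png

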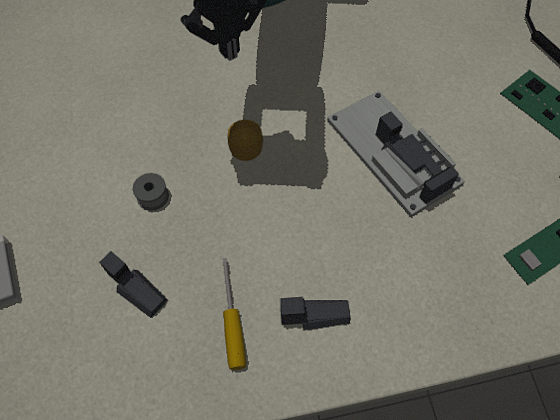

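The scene picture shows the jaw in the way at about (405,140). The pot (245,140), spool (151,190), driver and both look-alikes are where they started, and the arm is clear. I'm handing in.

```bash
python3 -c "
from rig import r
print(r.hand_in())"
```

```text
the job is handed in; nothing more can be done
None
```

The loose jaw is back on the holder and wedged in the way, and the job was handed in at about 25 s with the arm clear of everything.

- **Fitting:** I took the jaw nearest the base, about 0.66 m away, and set it on the landing. I slid it in narrow end first, with even gaps on both sides, until it wedged at about 26 to 27 mm past the bed's centre.
- **Pushing:** The first push, holding the block, peaked at 16.5 N. Some of that was drag, because the gripper was also pressing down with up to about 18 N. I let go and pushed again from behind the block with shut fingers, reaching 17.8 N along the way; the jaw did not move.
- **Last checks:** After the release and the retreat the jaw was still seated, and the pot, spool, driver and both look-alikes were where they started.
- **Disagreement:** A rough corner measurement in the last scene picture put the block's centre at x −20, y −1 mm. The gripper had put it at x about −24 mm, and the wrist views had put the way's centre at about y +1 mm. I put this down to the corner picking.
- **Not tested:** I did not tug on the jaw to test its hold.

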